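Draw the rolling pin out of the half-covered pan

ROBOT

A 6-joint arm with a two-finger parallel gripper is mounted at the origin on the work surface. World frame = base frame: x ahead of the robot, y to its left, z up, the work surface at z = 0. Lengths are in m, angles in rad, forces in N, time in s.
With the tool pointing down it reaches from about 0.35 to 0.975 m from the base axis. Payload 4.9 kg.
Tool frame: the origin (TCP) lies at the very end of the fingers, on their centre line; the grasp point (between the pads) lies 19 mm behind it; z points along the fingers, x is the direction in which the jaws open and shut, and the axes are right-handed (so a half turn about z gives the same grasp; the last joint's range is limited). The gripper opens to 85 mm and grips with 20 to 120 N. Pads are 22 mm wide; open, the fingers measure 114 mm over their backs; the gripper's body (76 mm by 85 mm) begins 54 mm behind the grasp point. The pads swing forward as they close: fully open they stand 13 mm farther back than shut.
Start: joints at [1.225, 0.053, 1.613, -0, 1.476, -0.119], TCP at [0.141, 0.609, 0.231] pointing down, gripper open.
Joint ranges: [-3.01, 3.01], [-1.01, 2.22], [0.06, 2.58], [-1.02, 4.17], [0.09, 2.62], [-3.14, 3.14]. Speed limits (rad/s): [2.57, 2.57, 3.14, 3.14, 3.14, 3.14].

INTERFACE

Orientations are given as a unit quaternion [w, x, y, z].
In Python, from plant import manip, imaging gives the robot as it stands.
- The arm moves only by the shell command python3 -m pendant 'ROWS'. ROWS is JSON, a list that holds one entry, the list of rows, each a list of 7 numbers: the turn, a rotation vector about the world's x, y, z in units of pi rad (1.0 is pi rad), then the shift along the world's x, y, z in units of 250 mm (1.0 is 250 mm), then the opening, from 0 (shut) to 1 (fully open). In form: [[[ax, ay, az, tx, ty, tz, claw], ...]]. A call has 1 to 20 rows; each row shifts and turns the commanded pose from where the row before left it; what a row does not reach is not made up. A row lasts 1/8 s, in which the tool goes at most 62.5 mm and 10.7 degrees, less where a joint would pass 70% of its speed; a pose out of reach is approached as far as the arm can. A call with a number of a shift or a turn outside -1 to 1 is refused whole. A call with a gripper value outside its range is refused whole. The fingers move at their own pace and stop on an object; the grip force is fixed at half the most. Time passes only in rows, so rows that do not move let the fingers close. It gives the time, the measured TCP pose, the force and the opening at its end, in the units of the state.
- manip.state(): the state, without advancing time (a new reading comes with each control period).
- imaging.grab_frame(name): name is "scene" or "side" or "wrist"; returns a dict with "frame" (400x640x3 uint8, blue, green, red), "mtx" (3x3 intrinsics, pixels), "world_to_cam" (4x4, takes a point from world to camera coordinates). Camera axes: x right, y down, z forward; pixel columns grow to the right and rows downward; lengths in m; the calibration is good to about 2 mm. A picture is of the moment at which its call begins. There is no depth.
- manip.job_done(): hands the job in, once; it reports no verdict.
The state is a dict: "time": time; "joint_pos": joint angles; "joint_vel": joint speeds; "joint_efforts": joint torques, N m; "tool_pos": TCP position; "tool_rot": TCP orientation; "contact_force": force on the tool from outside, world axes, zero at the start; "ft_torque": the same for the moment, N m; "gripper_width": opening from 0.0 (shut) to 1.0 (fully open).
Only numpy, scipy, OpenCV 4.12 (cv2) and the standard library are available. Lean on these libraries where they do the work, as an engineer would, in place of code of your own. Each camera call takes 0.05 s, during which the arm holds its last target. There are 200 camera calls.

TASK

Take the rolling pin out of the half-covered steel pan: the cover stays clipped on and the opening is shorter than the pin, so tip the pin and draw it out on the slant, the uncovered handle first while the other end is still under the cover. Then bring it over the middle of the marble slab and hold it there level and still, at least a hand's breadth clear of the slab; finish while still holding it. Leave all the other things where they lie.

Things in the scene. Friction and masses are not known exactly. Their poses are not given: they have to be found in the camera images.
- pin: Wooden rolling pin, about 190 g, 300 mm long in all: a round body 38 mm in diameter and 160 mm long, with a round handle 22 mm in diameter and 70 mm long at each end. Origin at the middle of the pin on its axis; its own y axis runs along the pin towards the uncovered handle. It lies on the pan's floor, roughly along the pan, and can roll.
- pin_front (a point): Outer end of the uncovered handle, on the axis, 150 mm from the pin's middle.
- pin_back (a point): Outer end of the other handle, under the cover at the start, 150 mm from the pin's middle.
- pan: Steel pan in a counter frame, fixed to the table. Origin on the table under the pan's centre, own y along its length, z up. Inside 325 mm long (y -162.5 to +162.5), 298 mm wide (x -149 to +149); inner floor 10 mm and rim 80 mm above the table; a flange 14 mm wide runs round outside the inner walls. Its -y half is covered.
- cover_edge (a point): Middle of the free edge of the pan's fixed half cover, on its underside at rim height, pan y = -20. The cover, 3 mm thick, lies on the rim over all the pan's -y side from this edge; it carries a strap handle 110 mm wide across x at pan y = -115, up to 112 mm above the table.
- pan_opening (a point): Centre of the pan's opening, at rim height: open above from pan y = -20 to +162.5, so 182 mm long, over the full inner width.
- slab: Marble slab 260 x 260 mm, 20 mm thick, fixed to the table. Origin at the centre of its underside, on the table.
- cutter: Bystander: steel ring cutter 44 mm in diameter, 35 mm tall, standing in the open half of the pan near a corner. Origin at the centre of its underside.
- brush: Bystander: flat pastry brush 163 mm long, 30 mm wide, 14 mm high, lying in the pan along its -x side. Origin on its underside, near its middle.
- mould: Bystander: carved wooden biscuit mould with handle, 183 x 75 mm, 28 mm high, lying on the slab along its -x edge, so its top is 48 mm above the table. Origin on its underside, near its middle.
- jar: Bystander: small glass spice jar with a steel lid, 54 mm in diameter, 62 mm tall, on the table between pan and slab. Origin at the centre of its underside.
- ramekin: Bystander: white ceramic ramekin 84 mm across, 42 mm tall, on the table between pan and slab. Origin at the centre of its underside.

How it is judged:
By the outcome, as a careful person would: the job done as asked, in the order asked, and still so for the second after the job is handed in, while the arm keeps its last pose, push and grip.
It also fails if it takes over 42 s, if anything falls off the work surface, if the arm or the gripper's body presses on something with over 40 N, if the wrist force passes 120 N, or if a joint passes its speed limit or range.

## Working session

There is one attempt and no reset: what is moved stays moved. The work goes in short steps, Python scripts to look and compute and a shell command to move; the robot and the scene stay as the last step left them, time stands still between calls to the robot, and variables do not carry over. Pictures are saved under pics/ and viewed, about 8 in all and at most 12, crops included, and the job is handed in when it is done.

```bash
mkdir -p pics; cat > h.py <<'E'
import numpy as np,cv2
from plant import manip,imaging
def grab(n,f):
    d=imaging.grab_frame(n); cv2.imwrite(f'pics/{f}.png',d['frame']); np.savez(f'pics/{f}.npz',K=d['mtx'],T=d['world_to_cam']); return d
def cam(f):
    d=np.load(f'pics/{f}.npz'); return d['K'],d['T']
def proj(f,p):
    K,T=cam(f); q=T[:3,:3]@np.array(p)+T[:3,3]; q=K@q; return q[:2]/q[2]
def ray(f,uv):
    K,T=cam(f); R=T[:3,:3]; d=R.T@np.linalg.solve(K,[*uv,1]); return -R.T@T[:3,3],d/np.linalg.norm(d)
def onz(f,uv,z):
    o,d=ray(f,uv); return o+d*(z-o[2])/d[2]
def tri(obs):
    A=0;b=0
    for f,uv in obs:
        o,d=ray(f,uv); P=np.eye(3)-np.outer(d,d); A=A+P; b=b+P@o
    return np.linalg.solve(A,b)
E
python3 - <<'E'
from h import *
for n in ['scene','side','wrist']:
    grab(n,n+'0'); o,d=ray(n+'0',(320,200)); print(n,o.round(3),d.round(3))
print(manip.state())
E
```

```text
scene [ 1.234 -0.318  1.105] [-0.552  0.205 -0.808]
side [0.354 0.706 0.705] [ 0.139 -0.753 -0.643]
wrist [0.073 0.624 0.373] [ 0.294 -0.059 -0.954]
{'time': 0.15, 'joint_pos': array([ 1.22501521e+00,  5.32367131e-02,  1.61398649e+00, -1.88231547e-05,
        1.47601169e+00, -1.19004550e-01]), 'joint_vel': array([ 0.00134457, -0.0010736 , -0.00317529,  0.00075188,  0.00151672,
       -0.0014048 ]), 'joint_efforts': array([-4.96663833e-04, -3.94244671e+01, -3.70718980e+01, -1.42054841e-04,
        4.59561590e-03, -1.50035385e-05]), 'tool_pos': array([0.14036264, 0.60852821, 0.2303212 ]), 'tool_rot': array([ 4.39261951e-04,  7.82571153e-01,  6.22560612e-01, -6.93809383e-04]), 'contact_force': array([-0.29730054, -0.04192389, -0.38245694]), 'ft_torque': array([ 0.05822685, -0.01828164, -0.0246222 ]), 'gripper_width': 0.9929636470026728}
```

View pics/scene0.png

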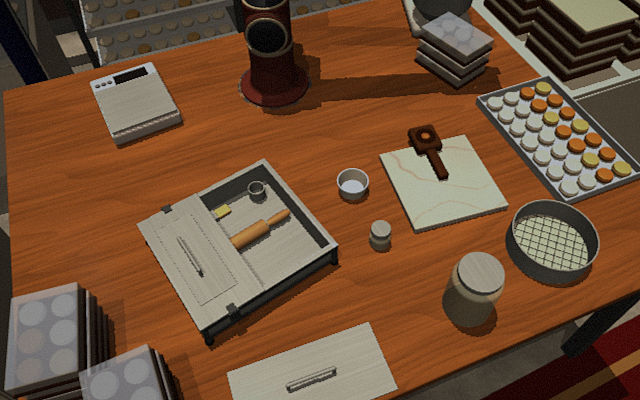

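View pics/side0.png

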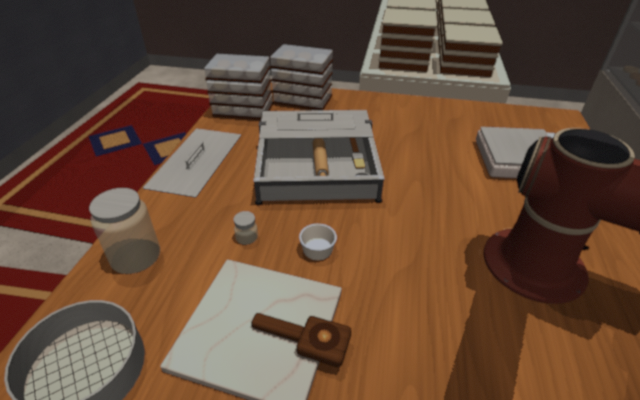

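Scene view: pan around (240,245) with the pin's free handle tip near (288,213); slab around (443,182), mould on it, jar (380,235), ramekin (352,184). Side view: pin handle tip near (320,172), slab around (260,330).

```bash
python3 - <<'E'
from h import *
a=cv2.imread('pics/scene0.png')[155:345,132:345]; b=cv2.imread('pics/side0.png')[100:210,245:390]
a=cv2.resize(a,None,fx=3,fy=3,interpolation=cv2.INTER_CUBIC) 
cv2.imwrite('pics/c1.png',a)
b=cv2.resize(b,None,fx=5,fy=5,interpolation=cv2.INTER_CUBIC); cv2.imwrite('pics/c2.png',b)
E
```

```text
(no output)
```

View pics/c1.png

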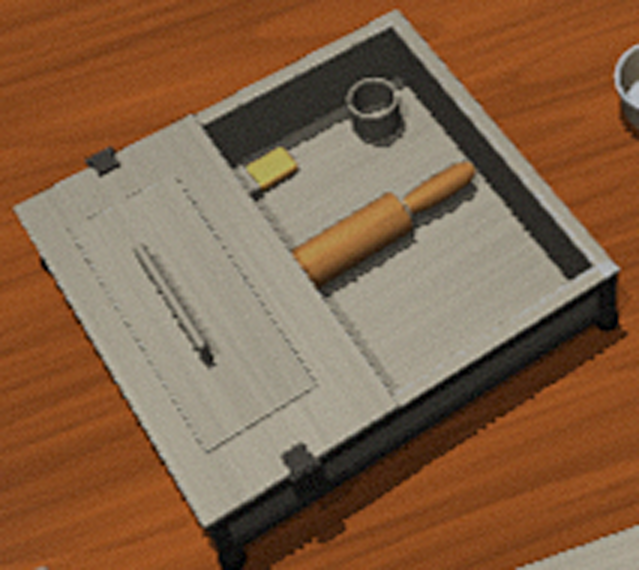

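View pics/c2.png

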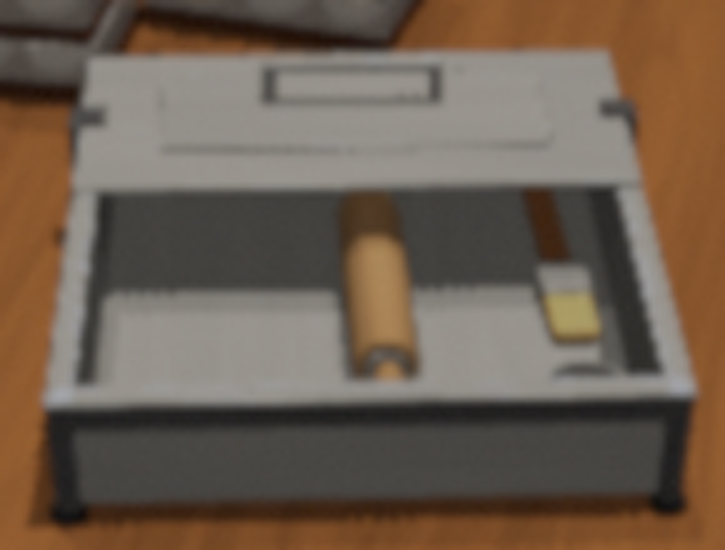

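Crop 1 (scene, 3×, offset 132,155): flange corners (395,10),(617,270),(210,525),(15,208); handle tip (470,172), handle/body joint (403,208), body at cover edge (308,265); cutter at (375,105), well away from the handle. Crop 2 (side, 5×, offset 245,100): corners (692,400),(45,405),(90,55),(612,50), body end face (388,362).

```bash
python3 - <<'E'
from h import *
s=lambda u,v:('scene0',(132+u/3,155+v/3)); d=lambda u,v:('side0',(245+u/5,100+v/5))
C=[tri([s(395,10),d(692,400)]),tri([s(617,270),d(45,405)]),tri([s(210,525),d(90,55)]),tri([s(15,208),d(612,50)])]
C=np.array(C);print('corners',C.round(3))
yv=(C[0]+C[1]-C[2]-C[3])/2;xv=(C[1]-C[0]+C[2]-C[3])/2
print('len',np.linalg.norm(yv),'w',np.linalg.norm(xv),'exp .353 .326; yaw',np.degrees(np.arctan2(-yv[0],yv[1])),np.degrees(np.arctan2(xv[1],xv[0])),'ctr',C.mean(0))
print('bodyend tri',tri([s(403,208),d(388,362)]))
for p in [(470,172),(403,208),(308,265)]: print('pin',onz(*s(*p),.029))
print('cutter top',onz(*s(374,97),.045),'brush',onz(*s(272,168),.02))
S=[(380,160),(470,137),(506,208),(413,229)]
print('slab',[onz('scene0',p,.02).round(3) for p in S],np.mean([onz('scene0',p,.02) for p in S],0))
T=[(228,262),(341,297),(307,400),(167,368)]
print('slabside',[onz('side0',p,.02).round(3) for p in T])
print('jar',onz('scene0',(380,228),.062),'ram',onz('scene0',(352,178),.042),'jarS',onz('side0',(245,219),.062),'ramS',onz('side0',(318,234),.042))
E
```

```text
corners [[ 0.349 -0.143  0.075]
 [ 0.665 -0.068  0.077]
 [ 0.747 -0.407  0.084]
 [ 0.429 -0.486  0.08 ]]
len 0.35064189275929364 w 0.32559206789885703 exp .353 .326; yaw 13.350326370734251 13.636201043010722 ctr [ 0.54765828 -0.27576587  0.07910848]
bodyend tri [ 0.51648533 -0.19705375  0.03235083]
pin [ 0.50381597 -0.13238229  0.029     ]
pin [ 0.51665061 -0.19572311  0.029     ]
pin [ 0.53955899 -0.28363644  0.029     ]
cutter top [ 0.40936601 -0.18482984  0.045     ] brush [ 0.42931224 -0.28478032  0.02      ]
slab [array([0.429, 0.159, 0.02 ]), array([0.45 , 0.432, 0.02 ]), array([0.698, 0.385, 0.02 ]), array([0.663, 0.137, 0.02 ])] [0.56012949 0.2782475  0.02      ]
slabside [array([0.658, 0.15 , 0.02 ]), array([0.403, 0.191, 0.02 ]), array([0.426, 0.404, 0.02 ]), array([0.674, 0.4  , 0.02 ])]
jar [0.65265201 0.04794623 0.062     ] ram [0.47335167 0.05508992 0.042     ] jarS [0.64759373 0.05316808 0.062     ] ramS [0.47900488 0.04667397 0.042     ]
```

```bash
python3 -m pendant '[[[0,0,-0.0208,0.14,-0.18,0,1],[0,0,-0.0208,0.14,-0.18,0,1],[0,0,-0.0208,0.14,-0.18,0,1],[0,0,-0.0208,0.14,-0.18,0,1],[0,0,-0.0208,0.14,-0.18,0,1],[0,0,-0.0208,0.14,-0.18,0,1],[0,0,-0.0208,0.14,-0.18,0,1],[0,0,-0.0208,0.14,-0.18,0,1],[0,0,-0.0208,0.048,-0.2135,0,1],[0,0,-0.0208,0.048,-0.2135,0,1],[0,0,-0.0208,0.048,-0.2135,0,1],[0,0,-0.0208,0.048,-0.2135,0,1],[0,0,-0.0208,0.048,-0.2135,0,1],[0,0,-0.0208,0.048,-0.2135,0,1],[0,0,-0.0208,0.048,-0.2135,0,1],[0,0,-0.0208,0.048,-0.2135,0,1],[0,0,-0.0208,0.048,-0.2135,0,1],[0,0,0,0,0,0,1],[0,0,0,0,0,0,1]]]'
python3 - <<'E'
from h import *
grab('wrist','w1');s=manip.state();print(s['time'],s['tool_pos'],s['tool_rot'])
from scipy.spatial.transform import Rotation as R
q=s['tool_rot'];print(R.from_quat([*q[1:],q[0]]).as_matrix().round(3))
for p in [(.527,-.232,.029),(.537,-.276,.029),(.504,-.132,.029)]: print(proj('w1',p))
E
```

```text
time: 2.52
tool_pos: [0.5282, -0.2311, 0.2307]
tool_rot: [-0.001, 0.993, 0.116, -0.0]
contact_force: [0.5, 1.1, -0.0]
gripper_width: 1.001
2.575 [ 0.52829461 -0.23062388  0.23090855] [-4.09510741e-04  9.93170432e-01  1.16671586e-01 -2.57879796e-04]
[[ 0.973  0.232 -0.001]
 [ 0.232 -0.973  0.001]
 [-0.    -0.001 -1.   ]]
[315.15290623 171.35183073]
[314.88688921 205.52233724]
[315.60343035  83.84440982]
```

View pics/w1.png

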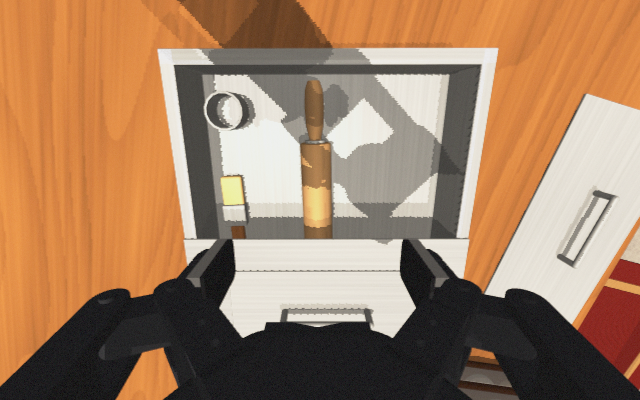

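Wrist view: handle tip (314,80), handle/body joint (316,142), body at cover edge (318,238); jaws parallel to the pin to about 1.5°, nothing near.

```bash
python3 - <<'E'
from h import *
P=[onz('w1',p,.029) for p in [(314.5,82),(315.5,142),(317.5,180),(318,236)]]
for p in P: print(p.round(4))
print('body end tri',tri([('w1',(315.5,142)),('scene0',(132+403/3,155+208/3)),('side0',(245+388/5,100+362/5))]))
print('edge',onz('w1',(325,239),.08), 'rim far',onz('w1',(183,65),.08),onz('w1',(485,65),.08))
E
```

```text
[ 0.5023 -0.1304  0.029 ]
[ 0.5191 -0.1965  0.029 ]
[ 0.5324 -0.2421  0.029 ]
[ 0.5509 -0.3169  0.029 ]
body end tri [ 0.5174798  -0.19664697  0.03287724]
edge [ 0.55399768 -0.29599141  0.08      ] rim far [ 0.37693686 -0.14967313  0.08      ] [ 0.66059703 -0.08229594  0.08      ]
```

```bash
python3 -m pendant '[[[0,0,0.006,0.002,-0.005,-0.17,1],[0,0,0,0,0,-0.17,1],[0,0,0,0,0,-0.17,1],[0,0,0,0,0,-0.17,1],[0,0,0,0,0,-0.1,1],[0,0,0,0,0,-0.05,1],[0,0,0,0,0,-0.046,1],[0,0,0,0,0,0,1],[0,0,0,0,0,0,0],[0,0,0,0,0,0,0],[0,0,0,0,0,0,0],[0,0,0,0,0,0,0],[0,0,0,0,0,0,0],[0,0,0,0,0,0,0],[0,0,0,0,0,0,0],[0,0,0,0,0,0,0]]]'
```

```text
time: 4.58
tool_pos: [0.5296, -0.2331, 0.0133]
tool_rot: [0.0, 0.992, 0.126, 0.0]
contact_force: [-1.6, 0.2, 4.7]
gripper_width: 0.423
```

```bash
cat > wp.py <<'E'
import numpy as np
# (yb,zb,theta) pan plane, mm
W=[(-150,29,0),(-148,27,12),(-120,26.5,17),(-90,28,21),(-60,30,25),(-25,42,28),(5,62,30)]
pt=None
for y,z,t in W:
    a=np.radians(t);p=np.array([y,z])+np.array([[np.cos(a),-np.sin(a)],[np.sin(a),np.cos(a)]])@[193.6,-15.7]
    if pt is not None:
        d=(p-pt[0])/250; dt=(t-pt[1])/180
        print(t,'ax,ay',np.round(dt*np.array([.968,.25]),4),'t',np.round([-.25*d[0],.968*d[0],d[1]],4))
    pt=(p,t)
E
python3 wp.py
```

```text
12 ax,ay [0.0645 0.0167] t [-0.001   0.004   0.1544]
17 ax,ay [0.0269 0.0069] t [-0.0251  0.0972  0.0648]
21 ax,ay [0.0215 0.0056] t [-0.0266  0.1031  0.0585]
25 ax,ay [0.0215 0.0056] t [-0.0257  0.0996  0.0595]
28 ax,ay [0.0161 0.0042] t [-0.0312  0.1209  0.0858]
30 ax,ay [0.0108 0.0028] t [-0.0272  0.1053  0.1047]
```

Tilt to 12° in 6 rows, then check.

```bash
python3 -m pendant '[[[0.0107,0.0028,0,0,0.001,0.026,0],[0.0107,0.0028,0,0,0.001,0.026,0],[0.0107,0.0028,0,0,0.001,0.026,0],[0.0107,0.0028,0,0,0.001,0.026,0],[0.0107,0.0028,0,0,0,0.026,0],[0.0107,0.0028,0,0,0,0.026,0],[0,0,0,0,0,0,0]]]'
python3 - <<'E'
from h import *
grab('side','s1');grab('scene','n1')
b=cv2.resize(cv2.imread('pics/s1.png')[95:215,250:390],None,fx=4,fy=4,interpolation=cv2.INTER_CUBIC)
a=cv2.resize(cv2.imread('pics/n1.png')[150:310,190:320],None,fx=3,fy=3,interpolation=cv2.INTER_CUBIC)
h=480;m=np.zeros((h,560+390,3),np.uint8);m[:480,:560]=b;m[:480,560:]=a
m=cv2.resize(m,(800,404));cv2.imwrite('pics/m1.png',m)
E
```

```text
time: 5.45
tool_pos: [0.5289, -0.232, 0.0508]
tool_rot: [-0.103, 0.987, 0.125, -0.014]
contact_force: [-0.5, -0.7, -1.6]
gripper_width: 0.427
```

View pics/m1.png

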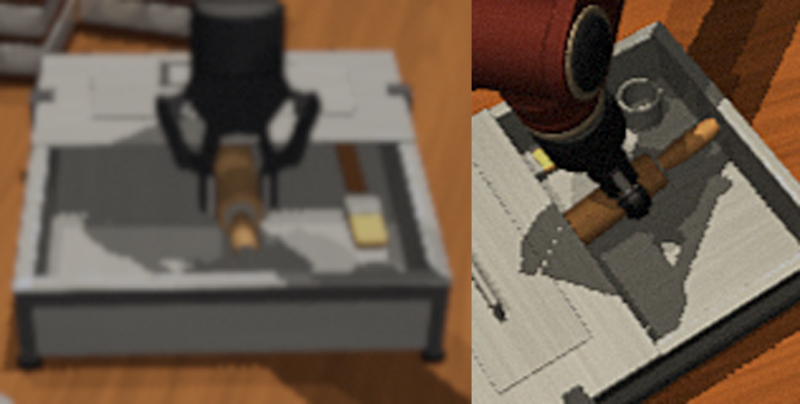

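Held: tip at side (322,166), scene (284,201); body still inside under the edge. Check the tip height against the plan (89 mm).

```bash
python3 - <<'E'
from h import *
t=tri([('s1',(321.8,166.3)),('n1',(283.6,200.7))]);print(t)
u=np.array([-.25,.968]);print(proj('s1',[.5287-.25*.104,-.232+.968*.104,.089]),proj('n1',[.5287-.25*.104,-.232+.968*.104,.089]))
E
```

```text
[ 0.50837558 -0.14345882  0.09185266]
[322.70760693 170.48439683] [287.28183982 197.76470935]
```

Consistent (I read the cap's centre, not the end). Draw out along the slant.

```bash
python3 -m pendant '[[[0.0067,0.0017,0,-0.0063,0.0243,0.0162,0],[0.0067,0.0017,0,-0.0063,0.0243,0.0162,0],[0.0067,0.0017,0,-0.0063,0.0243,0.0162,0],[0.0067,0.0017,0,-0.0063,0.0243,0.0162,0],[0.0054,0.0014,0,-0.0066,0.0258,0.0146,0],[0.0054,0.0014,0,-0.0066,0.0258,0.0146,0],[0.0054,0.0014,0,-0.0066,0.0258,0.0146,0],[0.0054,0.0014,0,-0.0066,0.0258,0.0146,0],[0,0,0,0,0,0,0]]]'
```

```text
time: 6.68
tool_pos: [0.5162, -0.1814, 0.0823]
tool_rot: [-0.18, 0.976, 0.124, -0.023]
contact_force: [0.0, -1.0, -2.1]
gripper_width: 0.423
```

```bash
python3 -m pendant '[[[0.0054,0.0014,0,-0.0064,0.0249,0.0149,0],[0.0054,0.0014,0,-0.0064,0.0249,0.0149,0],[0.0054,0.0014,0,-0.0064,0.0249,0.0149,0],[0.0054,0.0014,0,-0.0064,0.0249,0.0149,0],[0.004,0.001,0,-0.0078,0.0302,0.0215,0],[0.004,0.001,0,-0.0078,0.0302,0.0215,0],[0.004,0.001,0,-0.0078,0.0302,0.0215,0],[0.004,0.001,0,-0.0078,0.0302,0.0215,0],[0.0036,0.0009,0,-0.009,0.035,0.035,0],[0.0036,0.0009,0,-0.009,0.035,0.035,0],[0.0036,0.0009,0,-0.009,0.035,0.035,0],[0,0,0,0,0,0,0]]]'
python3 - <<'E'
from h import *
grab('side','s2');grab('scene','n2')
b=cv2.imread('pics/s2.png')[40:260,200:440];a=cv2.imread('pics/n2.png')[100:320,150:390]
cv2.imwrite('pics/m2.png',cv2.resize(np.hstack([b,a]),(800,367),interpolation=cv2.INTER_CUBIC))
E
```

```text
time: 8.18
tool_pos: [0.4955, -0.1, 0.1456]
tool_rot: [-0.256, 0.959, 0.122, -0.032]
contact_force: [0.1, -0.8, -1.9]
gripper_width: 0.423
```

View pics/m2.png

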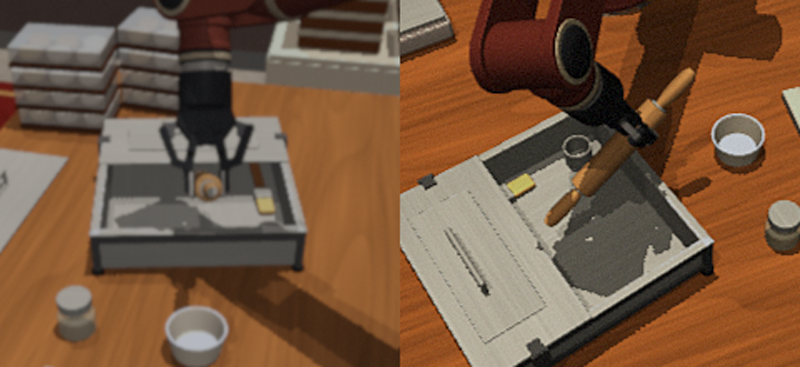

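The pin's back end (crop 550,220) is clear of the cover edge. Lift, then travel and level.

```bash
python3 -m pendant '[[[0,0,0,0,0,0.06,0],[0,0,0,0,0,0.12,0],[0,0,0,0,0,0.15,0],[0,0,0,0,0,0.14,0],[0,0,0,0,0,0.07,0],[0,0,0,0.009,0.07,0,0],[-0.0137,-0.0035,0,0.0178,0.14,0,0],[-0.0137,-0.0035,0,0.0178,0.14,0,0],[-0.0137,-0.0035,0,0.0178,0.14,0,0],[-0.0137,-0.0035,0,0.0178,0.14,0,0],[-0.0137,-0.0035,0,0.0178,0.14,0,0],[-0.0137,-0.0035,0,0.0178,0.14,0,0],[-0.0137,-0.0035,0,0.0178,0.14,0,0],[-0.0137,-0.0035,0,0.0178,0.14,0,0],[-0.0137,-0.0035,0,0.0178,0.14,0,0],[-0.0137,-0.0035,0,0.0178,0.14,0,0],[-0.0137,-0.0035,0,0.0178,0.14,0,0],[-0.0137,-0.0035,0,0.009,0.07,0,0],[0,0,0,0,0,0,0],[0,0,0,0,0,0,0]]]'
python3 -m pendant '[[[0,0,0,0,0,-0.06,0],[0,0,0,0,0,-0.08,0],[0,0,0,0,0,-0.08,0],[0,0,0,0,0,-0.06,0],[0,0,0,0,0,-0.03,0],[0,0,0,0,0,0,0],[0,0,0,0,0,0,0]]]'
python3 - <<'E'
from h import *
grab('side','s3');grab('scene','n3');grab('wrist','w3')
a=cv2.imread('pics/n3.png')[40:260,340:540];b=cv2.imread('pics/s3.png')[150:400,140:400]
cv2.imwrite('pics/m3a.png',cv2.resize(a,None,fx=2.7,fy=2.7,interpolation=cv2.INTER_CUBIC))
cv2.imwrite('pics/m3b.png',cv2.resize(b,None,fx=2.4,fy=2.4,interpolation=cv2.INTER_CUBIC))
E
```

```text
time: 10.78
tool_pos: [0.5476, 0.3196, 0.278]
tool_rot: [0.006, 0.992, 0.126, -0.001]
contact_force: [-0.0, 0.5, -2.8]
gripper_width: 0.425
time: 11.65
tool_pos: [0.5491, 0.3201, 0.2033]
tool_rot: [0.005, 0.992, 0.126, 0.001]
contact_force: [0.4, 0.3, -1.3]
gripper_width: 0.427
```

View pics/m3a.png

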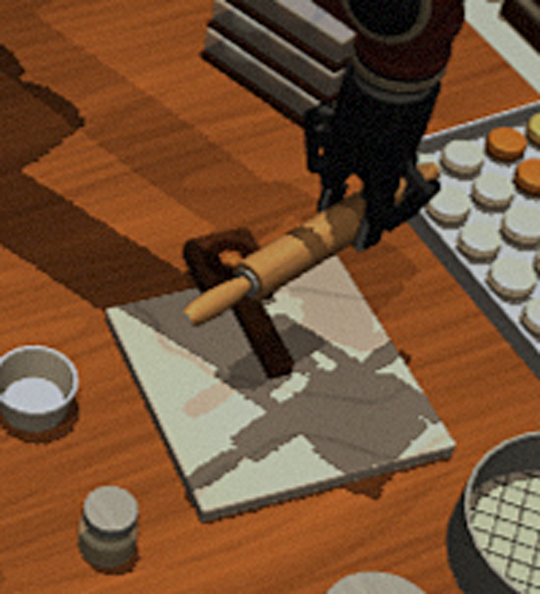

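View pics/m3b.png

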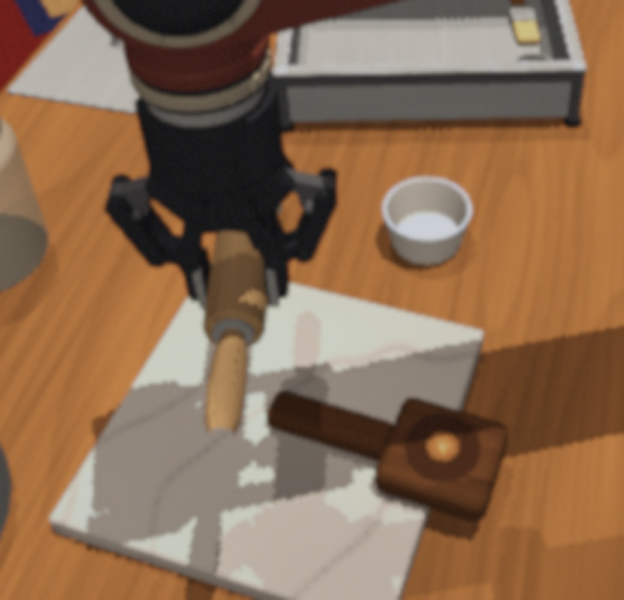

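Scene crop (2.7×, offset 340,40): slab corners (107,308),(453,452),(205,512); pin from back end (190,315) to front end (432,170). Side crop (2.4×, offset 140,150): slab corners (483,332),(52,522); pin's front end (222,428). Compare the model with these.

```bash
python3 - <<'E'
from h import *
from scipy.optimize import least_squares
n=lambda u,v:('n3',(340+u/2.7,40+v/2.7)); s=lambda u,v:('s3',(140+u/2.4,150+v/2.4))
for q in [n(107,308),n(351,262),n(453,452),n(205,510),s(483,332),s(52,520),s(211,269)]: print('slab',onz(*q,.02).round(3))
# slab fit: centre + yaw, known size
obs=[(n(107,308),(-1,-1)),(n(351,262),(-1,1)),(n(453,450),(1,1)),(n(205,510),(1,-1)),(s(483,332),(-1,-1)),(s(52,520),(1,1)),(s(211,269),(1,-1))]
def f(p):
    c,w=np.cos(p[2]),np.sin(p[2]);r=[]
    for (F,uv),(a,b) in obs:
        X=[p[0]+.13*(c*a-w*b),p[1]+.13*(w*a+c*b),.02]; r+=list(proj(F,X)-uv)
    return r
L=least_squares(f,[.56,.278,0.05],loss='soft_l1');print('slab fit',L.x,np.round(L.fun,1))
# pin fit: mid, yaw, tilt
po=[(n(190,315),-150),(n(250,282),-80),(n(432,172),150),(s(222,422),150),(s(232,332),80)]
def g(p):
    c=np.cos(p[4]);d=np.array([-np.sin(p[3])*c,np.cos(p[3])*c,np.sin(p[4])]);r=[]
    for (F,uv),k in po: r+=list(proj(F,p[:3]+d*k/1000)-uv)
    return r
M=least_squares(g,[.56,.278,.218,.25,0]);print('pin',M.x[:3].round(4),np.degrees(M.x[3:]),np.round(M.fun,1))
st=manip.state();from scipy.spatial.transform import Rotation as R
q=st['tool_rot'];print(R.from_quat([*q[1:],q[0]]).as_matrix().round(4))
E
```

```text
slab [0.41  0.168 0.02 ]
slab [0.45  0.432 0.02 ]
slab [0.698 0.391 0.02 ]
slab [0.666 0.144 0.02 ]
slab [0.406 0.169 0.02 ]
slab [0.685 0.4   0.02 ]
slab [0.658 0.15  0.02 ]
slab fit [ 0.54890338  0.28498566 -0.10872062] [ 0.1 -1.3 -4.1 -3.6  1.9 -2.  -1.1 -0.3  0.2  0.3 -4.2 -0.6 -1.3 -3.2]
pin [0.5626 0.2761 0.2231] [15.57458519 -1.68427383] [-0.6  1.1 -0.4 -0.5 -1.  -1.1 -0.3  2.9 -0.6 -2.7]
[[ 9.684e-01  2.493e-01  3.100e-03]
 [ 2.493e-01 -9.684e-01 -1.000e-02]
 [ 5.000e-04  1.050e-02 -9.999e-01]]
```

Pin is about 13 mm off the slab's centre and front-low by ~1° (tool 0.6°, picture fit 1.7°); correct both gently.

```bash
python3 -m pendant '[[[0.0027,0.0007,0,-0.022,0.014,0,0],[0.0027,0.0007,0,-0.022,0.014,0,0],[0,0,0,0,0,0,0],[0,0,0,0,0,0,0],[0,0,0,0,0,0,0],[0,0,0,0,0,0,0],[0,0,0,0,0,0,0],[0,0,0,0,0,0,0]]]'
python3 - <<'E'
from h import *
grab('scene','n4');s=manip.state();print(s['time'],s['tool_pos'],s['tool_rot'],s['joint_vel'].round(4),s['gripper_width'],s['contact_force'])
cv2.imwrite('pics/n4c.png',cv2.resize(cv2.imread('pics/n4.png')[40:360,120:540],None,fx=1.8,fy=1.8,interpolation=cv2.INTER_CUBIC))
E
```

```text
time: 12.8
tool_pos: [0.5377, 0.3268, 0.2022]
tool_rot: [-0.003, 0.992, 0.126, -0.001]
contact_force: [0.8, 0.3, -2.1]
gripper_width: 0.431
12.85 [0.53766811 0.32680342 0.20225723] [-0.00329728  0.99207079  0.125633   -0.00101168] [0.0008 0.0005 0.0005 0.0004 0.0001 0.0002] 0.42597356253695295 [ 0.51880913  0.37152037 -2.03042554]
```

View pics/n4c.png

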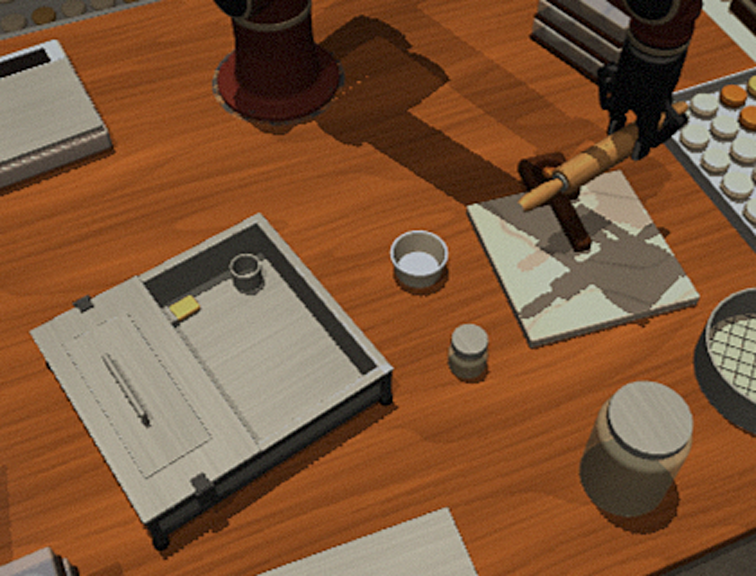

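The pin, from (525,205) to (680,108), is held over the slab. The pan is empty of it, and the cutter (245,272), brush (185,308), ramekin, jar and mould are where they were. The arm is still, so I'm handing in.

```bash
python3 -c "
from plant import manip; print(manip.job_done())"
```

```text
the job is handed in; nothing more can be done
None
```

The rolling pin is out of the pan and held level and still over the middle of the marble slab. I handed the job in at about 12.9 s of the 42 s allowed.

- **Taking it out:** I gripped the pin's body, tipped the uncovered handle up 12°, and drew the pin out on a slant that grew to about 30°. The back end was still under the cover as the front handle came out. The force readings between moves showed no contact with the pan or cover, only the pin's weight of about 2 N.
- **Final hold:** the pin's axis is about 0.22 m above the table, so its underside is about 0.18 m above the slab. I moved it about 14 mm to bring it onto the slab's measured centre, and did not measure the centring again. I expect it to be within about 1 cm.
- **Level:** before the last correction the tool showed the front 0.6° low, and the camera fit said 1.7° low. I split the difference with a 1° turn, so the pin is level to within about 1°; the tool now reads about 0.4° front-high.
- **Other things:** in the last picture the cover, cutter, brush, mould, jar and ramekin look undisturbed. The joints were at rest and the grip width was steady.

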